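# Open the hasped fittings chest on the pipe bench

## Robot

A 6-joint arm with a two-finger parallel gripper is mounted at the origin on the work surface. World frame = base frame: x ahead of the robot, y to its left, z up, the work surface at z = 0. Lengths are in m, angles in rad, forces in N, time in s.
With the tool pointing down it reaches from about 0.35 to 0.85 m from the base axis. Payload 8.1 kg.
Tool frame: the origin (TCP) lies at the centre of the arm's flange, where the gripper is bolted on; the fingertips stand 186 mm ahead of it and the grasp point (between the pads) lies 167 mm ahead of it (robot.grasp_offset is the distance from the TCP to the grasp point, in m); z points along the fingers, y is the line along which they close (so a half turn about z gives the same grasp; the last joint's range is limited). The gripper opens to 93 mm and grips with 3 to 60 N. Pads are 15 mm wide; open, the fingers measure 128 mm over their backs; the gripper's body (75 mm by 188 mm) begins 65 mm behind the grasp point.
Start: joints at [-1.431, 0.13, 1.488, -0, 1.523, -0.085], TCP at [0.134, -0.585, 0.405] pointing down, gripper open.
Joint ranges: [-2.96, 2.96], [-0.89, 2.26], [0.02, 2.5], [-1.34, 4.48], [0, 2.73], [-2.66, 2.66]. Speed limits (rad/s): [2.39, 2.39, 2.79, 3.14, 3.14, 3.14].

## Interface

Orientations are given as a rotation vector (axis times angle).
In Python, from plant import robot gives the robot as it stands.
- The arm moves only by the tool drive_tool, never from a script. Its argument "moves" is one flat list of numbers, 7 for each row, row after row: the finger opening in mm, from 0 to 93, then the shift along the tool's x, y, z in mm, then the turn, a rotation vector about the tool's x, y, z in degrees. A call has 1 to 8 rows; each row shifts and turns the commanded pose from where the row before left it, along the tool's axes as they then stand; what a row does not reach is not made up. A row lasts 1/10 s, in which the tool goes at most 50 mm and 8.59 degrees, less where a joint would pass 70% of its speed; a pose out of reach is approached as far as the arm can. A call is refused whole if a number of a shift passes 50 or a number of a turn 8.59, either way. A call with a gripper value outside its range is refused whole. The fingers move at their own pace and stop on an object; "grip_force" is the grip in N (left out, the last holds). Time passes only in rows, so rows that do not move let the fingers close. It gives the time, the measured TCP pose, the force, the opening and the grip force at its end, in the units of the state.
- robot.read_state(): the state, without advancing time (a new reading comes with each control period).
- robot.read_camera(name): name is "scene" or "top" or "wrist"; returns a dict with "color" (400x640x3 uint8, red, green, blue), "depth" (400x640 float32, m along the optical axis (not along the pixel's ray), 0 where there is no reading), "mtx" (3x3 intrinsics, pixels), "R" (3x3) and "t" (3): a world point X has camera coordinates R X + t. Camera axes: x right, y down, z forward; pixel columns grow to the right and rows downward; lengths in m; the calibration is good to about 2 mm. A picture is of the moment at which its call begins.
- robot.close_job(): hands the job in; it is judged then, once.
The state is a dict: "t": time; "q": joint angles; "dq": joint speeds; "joint_torque": joint torques, N m; "tool_pos": TCP position; "orientation": TCP orientation; "force": force on the tool from outside, world axes, zero at the start; "wrist_torque": the same for the moment, N m; "opening": finger opening in m; "gripper_force": force on a finger pad.
Only numpy, scipy, OpenCV 4.12 (cv2) and the standard library are available. Lean on these libraries where they do the work, as an engineer would, in place of code of your own. Each camera call takes 0.05 s, during which the arm holds its last target. There are 200 camera calls.

## Task

Open the steel chest that is fastened with a hasp. First flip the hasp up off its staple and swing it well back past upright, over the lid, so that it is clear; only then raise the lid by its pull bar until it stands roughly upright, and let go.

Things in the scene. Friction and masses are not known exactly. Their poses are not given: they have to be found in the camera images.
- chest: Grey steel chest fixed to the bench, 140 (x) x 260 (y) x 131 mm high shut (a plain grey case nearby has no hasp: not it). Origin: centre of its underside, on the bench. Its x points from its front (hasp, pull bar, robot side) to its back (lid hinges), y left, z up. Points (x, y, z) in mm below are in this frame. Two D loops stick out of the front: hasp right of the middle, lid pull on the left.
- hasp (a joint): Slotted steel strap, 60 mm wide, hinged on the lid's top: hinge line along y through (-55, -35, 134) with the lid shut. Value (rad, relative to the lid): 0 = level, forward over the staple (wire loop at x -79 to -98, top z 152); 1.57 = at right angles to the lid; stop at 2.5 = leaning back over the lid. Starts at 0 to 0.15. Stiff hinge: stays where left, about 1 N at its bar.
- hasp_bar (a point): Middle of the round bar that ends the hasp's D loop, 95 mm from the hasp's hinge line; at (-150, -35, 134) when hasp and lid are shut. The bar lies along the chest's y, 10 mm thick, 48 mm free between the loop's arms, 33 mm free behind it before the strap; only air below and in front. Its axes are the hasp's: y along the bar, x from the bar to the hinge.
- lid (a joint): Flat lid, 0.5 kg. Hinge line along y through x 70, z 120 (back top edge). Value (rad): 0 = shut, 1.57 = upright, stop at 1.75. Pull bar: D loop fixed to the lid, middle of its bar at (-112, 70, 126) when shut, going up and back round the hinge line at 182 mm radius; bar along y, 10 mm thick, 52 mm free between arms, 35 mm free behind, air below. Stiff hinge: stays where left; 5 to 7 N at the bar.

How it is judged:
On the way:
1. the hasp is flipped off its staple and swung well past upright while the lid is still shut (value of joint hasp above 1.75 rad and value of joint lid below 0.15 rad), for 0.2 s.
At the end, for the whole second after the job is handed in: the lid stands open by more than 1.3 rad (75 degrees), at rest, and the hasp is swung back by more than 1.75 rad (100 degrees) from its closed place on the lid (value of joint hasp above 1.75 rad and value of joint lid above 1.3 rad and velocity of joint lid between -0.05 and 0.05 rad/s); the robot touches nothing.
It fails at once if the lid is raised by more than 0.15 rad while the hasp is not yet swung up past 1.2 rad (value of joint lid above 0.15 rad and value of joint hasp below 1.2 rad).
It also fails if it takes over 56 s, if anything falls off the work surface, if the arm or the gripper's body presses on something with over 40 N, if the wrist force passes 120 N, or if a joint passes its speed limit or range.

## Working session

There is one attempt and no reset: what is moved stays moved. The work goes in short steps, Python scripts to look and compute and a tool call to move; the robot and the scene stay as the last step left them, time stands still between calls to the robot, and variables do not carry over. Pictures are saved under pics/ and viewed, at most 10 in all, crops included, and the job is handed in when it is done.

Besides the shell and the picture viewer there is one more tool, called after ">>>" as a command line: name --argument value ..., lists and objects as JSON in quotes. drive_tool: Moves the arm, as the interface text tells. Its arguments: {"type":"object","properties":{"moves":{"type":"array","items":{"type":"number"}},"grip_force":{"type":"number"}},"required":["moves"]}

```bash
mkdir -p pics; python3 - <<'E'
from plant import robot
import cv2,numpy as np
for n in("scene","top"):
    c=robot.read_camera(n); cv2.imwrite(f"pics/{n}0.png",c["color"][:,:,::-1]); np.savez(f"{n}0.npz",**c)
    print(n,c["R"].round(3).tolist(),c["t"].round(3),c["mtx"].round(0).tolist())
s=robot.read_state();print(s["t"],s["orientation"])
E
```

```text
scene [[-0.032, 0.999, 0.016], [0.775, 0.035, -0.631], [-0.631, -0.008, -0.776]] [ 0.048 -0.371  1.129] [[420.0, 0.0, 320.0], [0.0, 420.0, 191.0], [0.0, 0.0, 1.0]]
top [[0.07, -0.998, 0.002], [-0.977, -0.069, -0.204], [0.204, 0.013, -0.979]] [-0.08   0.568  0.823] [[392.0, 0.0, 323.0], [0.0, 392.0, 197.0], [0.0, 0.0, 1.0]]
0.1 [-3.12011244e+00 -3.52118380e-01  9.30148145e-05]
```

View pics/top0.png

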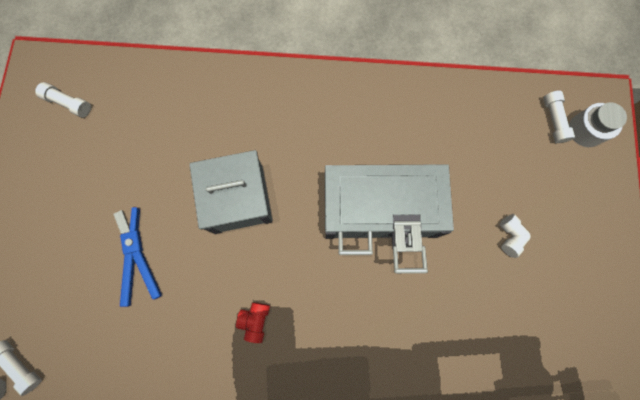

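View pics/scene0.png

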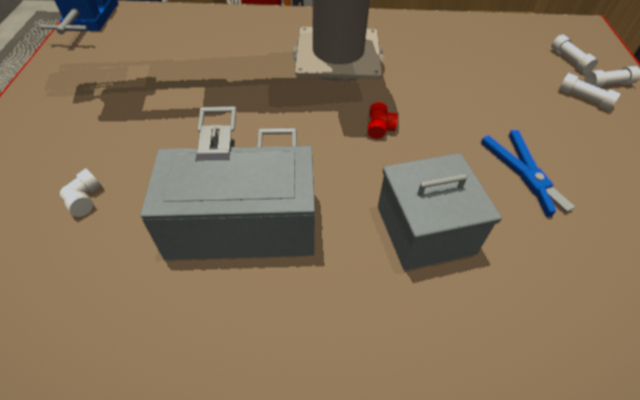

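The top view shows the chest's lid at about (325..452, 166..236), the hasp bar at (411,271) and the pull bar at (356,253). The case without a hasp is at (230,190). Next I'll measure these.

```bash
cat > h.py <<'E'
import numpy as np,cv2
def world(c):
    v,u=np.mgrid[:400,:640]; d=c["depth"]; K=c["mtx"]
    P=np.stack([(u-K[0,2])/K[0,0]*d,(v-K[1,2])/K[1,1]*d,d],-1)
    return (P-c["t"])@c["R"]
def ray(c,u,v,z):
    r=c["R"].T@np.linalg.inv(c["mtx"])@[u,v,1]; o=-c["R"].T@c["t"]
    return o+r*(z-o[2])/r[2]
E
python3 - <<'E'
from h import *
c=dict(np.load("top0.npz")); W=world(c)
m=(W[...,2]>.115)&(W[...,2]<.14)&(c["depth"]>0); m[:,:300]=0;m[:,480:]=0;m[:150]=0;m[290:]=0
n,l,st,_=cv2.connectedComponentsWithStats(m.astype(np.uint8)); print(st[1:][st[1:,4]>10])
m2=m.copy(); m2[238:]=0
P=W[m2]; print(np.median(P[:,2]))
r=cv2.minAreaRect((P[:,:2]*1000).astype(np.float32)); print(r, cv2.boxPoints(r))
for u,v in[(325,166),(449,166),(452,232),(327,236)]: print(ray(c,u,v,.131).round(4))
# bars: bright pixels
g=c["color"].min(2)
for nm,z,(a,b,x0,x1) in[("hasp",.137,(262,280,390,430)),("pull",.126,(246,260,336,376))]:
    mm=g[a:b,x0:x1]>130; vs,us=np.nonzero(mm); print(nm,len(us),us.min()+x0,us.max()+x0,vs.min()+a,vs.max()+a)
    cx=(us.min()+us.max())/2+x0
    for u in(us.min()+x0+4,cx,us.max()+x0-4):
        col=np.nonzero(g[a:b,int(u)]>130)[0]+a; print(u,col,ray(c,u,col.mean(),z).round(4), W[int(col.mean()),int(u)].round(3))
E
```

```text
[[ 325  164  129   91 8825]]
0.13370963846803444
((559.5675048828125, -175.44427490234375), (154.2691192626953, 260.04046630859375), 4.927372932434082) [[ 471.55017   -52.529854]
 [ 493.88586  -311.6093  ]
 [ 647.58484  -298.3587  ]
 [ 625.24915   -39.279236]]
[ 0.623  -0.0397  0.131 ]
[ 0.6414 -0.2992  0.131 ]
[ 0.5027 -0.3059  0.131 ]
[ 0.4767 -0.0539  0.131 ]
hasp 182 395 427 262 273
399 [269 270 271 272] [ 0.4183 -0.2     0.137 ] [ 0.419 -0.197  0.152]
411.0 [269 270 271 272] [ 0.4199 -0.2236  0.137 ] [ 0.42  -0.22   0.152]
423 [262 263 264 268 269 270 271 272] [ 0.4277 -0.2471  0.137 ] [ 0.428 -0.244  0.148]
pull 188 339 372 246 254
343 [251 252 253 254] [ 0.4463 -0.0884  0.126 ] [ 0.447 -0.088  0.133]
355.5 [250 251 252 253 254] [ 0.4491 -0.1135  0.126 ] [ 0.449 -0.112  0.134]
368 [250 251 252 253 254] [ 0.4509 -0.1386  0.126 ] [ 0.45  -0.138  0.132]
```

>>> drive_tool --moves '[30, 36, -29, 0, 0, 0, 0, 30, 36, -29, 0, 0, 0, 0, 30, 36, -29, 0, 0, 0, 0, 30, 36, -29, 0, 0, 0, 0, 30, 36, -29, 0, 0, 0, 0, 30, 36, -29, 0, 0, 0, 0, 30, 36, -29, 0, 0, 0, 0, 30, 36, -29, 0, 0, 0, 0]'

```text
t: 0.9
tool_pos: [0.3635, -0.2928, 0.4045]
orientation: [-3.122, -0.352, 0.0]
force: [0.2, -0.5, -0.0]
opening: 0.034
gripper_force: 0.0
```

>>> drive_tool --moves '[30, 0, 0, 0, 0, 0, -8.2, 30, 0, 0, 0, 0, 0, -8.2, 30, 0, 0, 0, 0, 0, -8.2, 30, 0, 0, 0, 0, 0, -8.2, 30, 0, 0, 0, 0, 0, -8.2, 30, 0, 0, 0, 0, 0, -8.2, 30, 0, 0, 0, 0, 0, -8.2, 30, 0, 0, 0, 0, 0, -8.2]'

```text
t: 1.7
tool_pos: [0.3627, -0.2944, 0.4043]
orientation: [-2.427, -1.994, 0.0]
force: [-0.8, 0.0, -0.8]
opening: 0.0301
gripper_force: 0.0
```

>>> drive_tool --moves '[30, 0, 0, 0, 0, 0, -8.2, 30, 0, 0, 0, 0, 0, -8.2, 30, 0, 0, 0, 0, 0, 0]'

```text
t: 2.0
tool_pos: [0.3627, -0.2944, 0.4043]
orientation: [-2.121, -2.316, 0.0]
force: [0.4, 0.5, 0.3]
opening: 0.0299
gripper_force: 0.0
```

```bash
cat >> h.py <<'E'
from scipy.spatial.transform import Rotation as Ro
def go(s,g):  # tool-axis shift (mm) to bring the grasp point to world g; returns also grasp point
    R=Ro.from_rotvec(s["orientation"]).as_matrix(); p=s["tool_pos"]+R[:,2]*.167
    return (R.T@(np.array(g)-p)*1000).round(1), p.round(4), R.round(3).tolist()
E
python3 - <<'E'
from plant import robot
from h import *
s=robot.read_state(); print(s["t"],s["q"],s["opening"]); print(go(s,[.4195,-.222,.146]))
c=robot.read_camera("wrist"); cv2.imwrite("pics/w1.png",c["color"][:,:,::-1]); np.savez("w1.npz",**c); print(c["R"].round(2).tolist())
E
```

```text
2.0 [-7.91681214e-01 -2.36098141e-01  1.84257050e+00 -4.87702825e-05
  1.53592818e+00 -8.79321447e-01] 0.02993255948966366
(array([67. , 63.1, 91.3]), array([ 0.3626, -0.2943,  0.2373]), [[-0.088, 0.996, -0.001], [0.996, 0.088, 0.001], [0.001, -0.001, -1.0]])
[[1.0, 0.09, -0.0], [0.09, -0.97, 0.25], [0.02, -0.25, -0.97]]
```

View pics/w1.png

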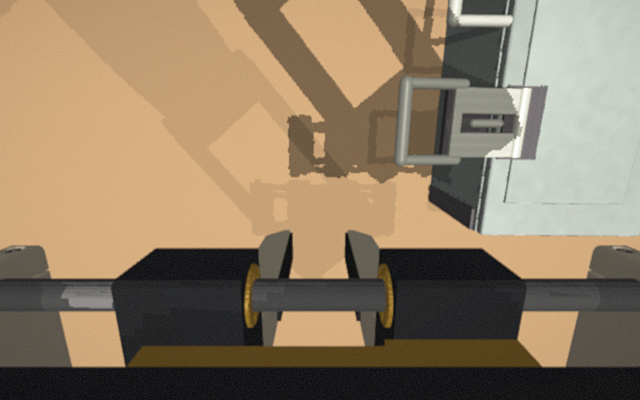

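The wrist view shows the hasp bar from (407,82) to (401,158) and the fingers below it at (275..350, 250). I'll refine the bar position from here.

```bash
python3 - <<'E'
from plant import robot
from h import *
c=dict(np.load("w1.npz")); W=world(c); s=robot.read_state()
m=(W[80:160,395:415,2]>.12)
for r in(90,105,120,135,150):
    us=np.nonzero((W[r,390:440,2]>.12)&(c["depth"][r,390:440]>0))[0]+390; print(r,us.min(),us.max(),W[r,us[len(us)//2]].round(4))
P=ray(c,404,120,.147); print(P, go(s,P)[0]); print([ray(c,u,v,.147).round(4) for u,v in((407,85),(401,157))])
E
```

```text
90 399 412 [ 0.4164 -0.1991  0.1507]
105 398 411 [ 0.4172 -0.2094  0.151 ]
120 397 410 [ 0.4182 -0.2199  0.1509]
135 396 408 [ 0.4183 -0.2307  0.1511]
150 395 407 [ 0.4195 -0.2417  0.1503]
[ 0.41922656 -0.2197283   0.147     ] [69.7 62.5 90.4]
[array([ 0.4176, -0.1952,  0.147 ]), array([ 0.4212, -0.2472,  0.147 ])]
```

>>> drive_tool --moves '[30, 35, 31, 0, 0, 0, 0, 30, 34, 31, 0, 0, 0, 0, 30, 0, 0, 0, 0, 0, 0, 30, 0, 0, 30, 0, 0, 0, 30, 0, 0, 31, 0, 0, 0, 30, 0, 0, 30, 0, 0, 0, 30, 0, 0, 0, 0, 0, 0]'

```text
t: 2.75
tool_pos: [0.4168, -0.2198, 0.3091]
orientation: [-2.123, -2.304, 0.002]
force: [-1.2, 0.3, -0.2]
opening: 0.0301
gripper_force: 0.0
```

```bash
python3 - <<'E'
from plant import robot
from h import *
s=robot.read_state(); print(s["force"],go(s,[.4185,-.2205,.146])[:2])
c=robot.read_camera("wrist"); cv2.imwrite("pics/w2.png",c["color"][:,:,::-1])
E
```

```text
[-1.23816224  0.28759703 -0.23465456] (array([-1.7,  2.7, -3.9]), array([ 0.4157, -0.219 ,  0.1421]))
```

View pics/w2.png

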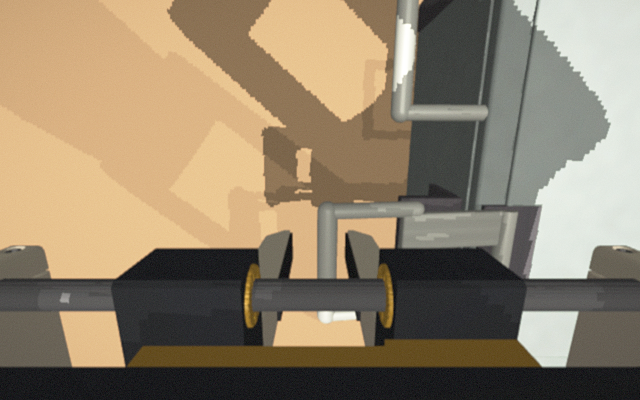

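The bar sits between the fingers, at about (330,260). I'll close on it and swing the hasp.

>>> drive_tool --moves '[30, 0, 2, -3, 0, 0, 0, 0, 0, 0, 0, 0, 0, 0, 0, 0, 0, 0, 0, 0, 0, 0, 0, 0, 0, 0, 0, 0, 0, 0, 0, 0, 0, 0, 0]' --grip_force 12

```text
t: 3.3
tool_pos: [0.4202, -0.2207, 0.3171]
orientation: [-2.125, -2.313, 0.003]
force: [-4.8, -2.3, 1.0]
opening: 0.0096
gripper_force: 12.0
```

>>> drive_tool --moves '[0, 0, 2.4, -12.1, 0, 0, 0, 0, 0, 3.9, -11.7, 0, 0, 0, 0, 0, 5.4, -11.1, 0, 0, 0, 0, 0, 6.8, -10.3, 0, 0, 0, 0, 0, 8.1, -9.3, 0, 0, 0, 0, 0, 9.2, -8.2, 0, 0, 0, 0, 0, 10.2, -6.9, 0, 0, 0, 0, 0, 11, -5.5, 0, 0, 0]'

```text
t: 4.1
tool_pos: [0.4776, -0.2161, 0.3945]
orientation: [2.124, 2.311, -0.002]
force: [-1.9, -2.3, 3.1]
opening: 0.0096
gripper_force: 12.0
```

>>> drive_tool --moves '[0, 0, 11.7, -4.1, 0, 0, 0, 0, 0, 12.1, -2.5, 0, 0, 0, 0, 0, 12.3, -0.9, 0, 0, 0, 0, 0, 12.3, 0.7, 0, 0, 0, 0, 0, 12.1, 2.3, 0, 0, 0, 0, 0, 11.7, 3.8, 0, 0, 0, 0, 0, 11.1, 5.3, 0, 0, 0, 0, 0, 10.4, 6.7, 0, 0, 0]'

```text
t: 4.9
tool_pos: [0.5717, -0.2077, 0.3804]
orientation: [2.125, 2.313, -0.0]
force: [-0.8, -2.7, 1.1]
opening: 0.0095
gripper_force: 12.0
```

>>> drive_tool --moves '[0, 0, 0, 0, 0, 0, 0, 0, 0, 0, 0, 0, 0, 0, 0, 0, 0, 0, 0, 0, 0]'

```text
t: 5.2
tool_pos: [0.5713, -0.2076, 0.3805]
orientation: [2.124, 2.313, 0.001]
force: [3.0, -4.0, 0.9]
opening: 0.0095
gripper_force: 12.0
```

```bash
python3 - <<'E'
from plant import robot
from h import *
s=robot.read_state(); print(s["t"],s["force"],s["opening"],go(s,[.57,-.21,.21])[:2])
c=robot.read_camera("scene"); cv2.imwrite("pics/s3.png",cv2.resize(c["color"][60:300,100:400,::-1],None,fx=2,fy=2))
E
```

```text
5.2 [ 2.98324429 -3.98636007  0.85480479] 0.009537301828101263 (array([-2.3, -1.6,  3.5]), array([ 0.5714, -0.2076,  0.2135]))
```

View pics/s3.png

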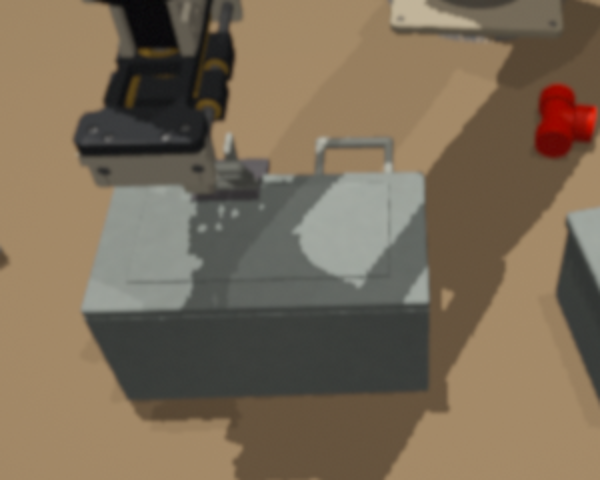

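Hasp is leaning back over the lid, which is still shut. I'll release it and move to the pull bar.

>>> drive_tool --moves '[30, 0, 0, 0, 0, 0, 0, 30, 0, 0, 0, 0, 0, 0, 30, 0, 0, 0, 0, 0, 0, 30, 0, 0, -20, 0, 0, 0, 30, 0, 0, -30, 0, 0, 0, 30, 26, -28, 0, 0, 0, 0, 30, 26, -28, 0, 0, 0, 0, 30, 26, -28, 0, 0, 0, 0]'

```text
t: 6.05
tool_pos: [0.4794, -0.1362, 0.4303]
orientation: [-2.125, -2.313, -0.0]
force: [0.0, -0.0, 0.9]
opening: 0.0301
gripper_force: 0.0
```

>>> drive_tool --moves '[30, 26, -29, 0, 0, 0, 0, 30, 0, 0, 25, 0, 0, 0, 30, 0, 0, 0, 0, 0, 0]'

```text
t: 6.35
tool_pos: [0.448, -0.1126, 0.4032]
orientation: [-2.122, -2.312, 0.002]
force: [0.1, 0.5, -1.0]
opening: 0.0298
gripper_force: 0.0
```

```bash
python3 - <<'E'
from plant import robot
from h import *
s=robot.read_state(); print(s["t"],s["force"],s["opening"],go(s,[.4486,-.1135,.127])[:2])
c=robot.read_camera("wrist"); cv2.imwrite("pics/w4.png",c["color"][:,:,::-1]);np.savez("w4.npz",**c)
c=robot.read_camera("top"); cv2.imwrite("pics/t4.png",cv2.resize(c["color"][140:340,250:500,::-1],None,fx=2,fy=2));np.savez("t4.npz",**c)
E
```

```text
6.35 [ 0.09685067  0.48987298 -0.98043251] 0.029805643548702538 (array([ -1.4,   1.3, 109.2]), array([ 0.4475, -0.1124,  0.2362]))
```

View pics/w4.png

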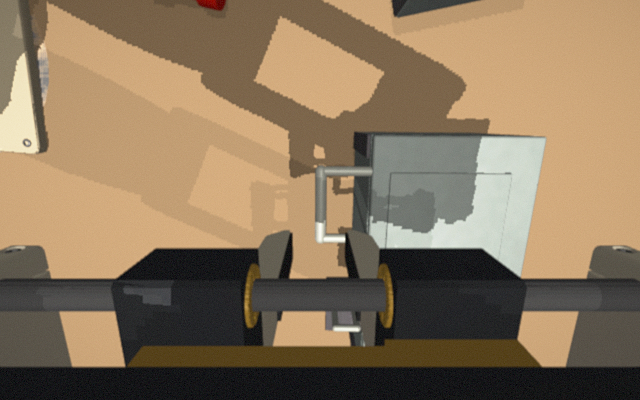

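View pics/t4.png

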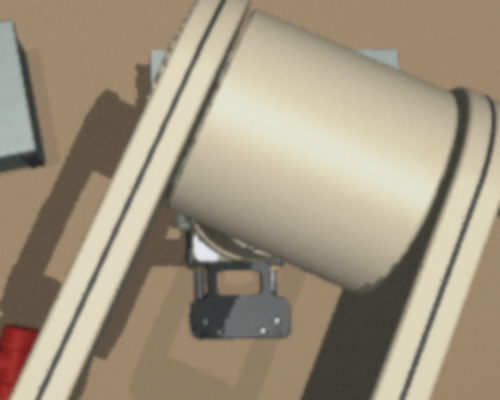

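The pull bar shows at (321,170)–(320,240) in the wrist view. The top view is blocked by the arm. I'll compute the position.

```bash
python3 - <<'E'
from plant import robot
from h import *
c=dict(np.load("w4.npz")); W=world(c); s=robot.read_state()
for u,v in((321,175),(320.5,205),(320,235)):
    print(ray(c,u,v,.126).round(4),W[v,int(u)].round(4), go(s,ray(c,u,v,.126))[0])
for v in (190,205,220):
    us=np.nonzero((W[v,300:345,2]>.1))[0]+300; print(us.min(),us.max())
E
```

```text
[ 0.4463 -0.0876  0.126 ] [ 0.4461 -0.0866  0.1321] [ 25.8  -0.5 112.4]
[ 0.4481 -0.1138  0.126 ] [ 0.4476 -0.1124  0.1315] [ -0.4  -0.8 112.4]
[ 0.4501 -0.1414  0.126 ] [ 0.45   -0.14    0.1296] [-28.   -1.2 112.4]
315 326
315 326
315 330
```

```bash
python3 -c "
import numpy as np
a=np.linspace(0,1.5,21)+.033
y=-182*np.cos(a);z=-182*np.sin(a)
print(np.c_[np.diff(y),np.diff(z)].round(1).tolist())"
```

```text
[[1.0, -13.6], [2.0, -13.5], [3.0, -13.3], [4.0, -13.1], [4.9, -12.7], [5.9, -12.3], [6.8, -11.8], [7.7, -11.3], [8.5, -10.7], [9.3, -10.0], [10.0, -9.3], [10.7, -8.5], [11.3, -7.7], [11.8, -6.8], [12.3, -5.9], [12.7, -5.0], [13.0, -4.0], [13.3, -3.0], [13.5, -2.0], [13.6, -1.0]]
```

>>> drive_tool --moves '[30, 0, 0, 36, 0, 0, 0, 30, 0, 0, 36, 0, 0, 0, 30, 0, 0, 37, 0, 0, 0, 30, 0, 0, 0, 0, 0, 0]'

```text
t: 6.85
tool_pos: [0.4479, -0.1132, 0.292]
orientation: [-2.12, -2.307, 0.005]
force: [-0.5, -0.1, -1.1]
opening: 0.0297
gripper_force: 0.0
```

>>> drive_tool --moves '[0, 0, 0, 0, 0, 0, 0, 0, 0, 0, 0, 0, 0, 0, 0, 0, 0, 0, 0, 0, 0, 0, 0, 0, 0, 0, 0, 0]' --grip_force 30

```text
t: 7.25
tool_pos: [0.4493, -0.1141, 0.299]
orientation: [2.125, 2.314, -0.003]
force: [-11.6, -1.3, 11.2]
opening: 0.0092
gripper_force: 30.0
```

>>> drive_tool --moves '[0, 0, 1, -13.6, 0, 0, 0, 0, 0, 2, -13.5, 0, 0, 0, 0, 0, 3, -13.3, 0, 0, 0, 0, 0, 4, -13.1, 0, 0, 0, 0, 0, 4.9, -12.7, 0, 0, 0, 0, 0, 5.9, -12.3, 0, 0, 0]'

```text
t: 7.85
tool_pos: [0.4688, -0.1126, 0.3759]
orientation: [-2.124, -2.311, 0.008]
force: [-12.0, -5.8, -1.1]
opening: 0.0093
gripper_force: 30.0
```

```bash
python3 - <<'E'
from plant import robot
from h import *
s=robot.read_state(); print(s["t"],s["force"],s["opening"],go(s,[.46,-.11,.2])[1])
E
```

```text
7.85 [-11.97915574  -5.77632382  -1.08935803] 0.0092686111877198 [ 0.468  -0.1129  0.2089]
```

>>> drive_tool --moves '[0, 0, 6.8, -11.8, 0, 0, 0, 0, 0, 7.7, -11.3, 0, 0, 0, 0, 0, 8.5, -10.7, 0, 0, 0, 0, 0, 9.3, -10, 0, 0, 0, 0, 0, 10, -9.3, 0, 0, 0, 0, 0, 10.7, -8.5, 0, 0, 0, 0, 0, 11.3, -7.7, 0, 0, 0]'

```text
t: 8.55
tool_pos: [0.5329, -0.1073, 0.4495]
orientation: [2.126, 2.311, -0.005]
force: [-19.3, -3.3, 18.8]
opening: 0.0092
gripper_force: 30.0
```

>>> drive_tool --moves '[0, 0, 11.8, -6.8, 0, 0, 0, 0, 0, 12.3, -5.9, 0, 0, 0, 0, 0, 12.7, -5, 0, 0, 0, 0, 0, 13, -4, 0, 0, 0, 0, 0, 13.3, -3, 0, 0, 0, 0, 0, 13.5, -2, 0, 0, 0, 0, 0, 13.6, -1, 0, 0, 0]'

```text
t: 9.25
tool_pos: [0.6242, -0.1, 0.4758]
orientation: [2.124, 2.309, -0.001]
force: [-4.8, -7.1, 4.4]
opening: 0.0088
gripper_force: 30.0
```

>>> drive_tool --moves '[0, 0, 0, 0, 0, 0, 0, 0, 0, 0, 0, 0, 0, 0]'

```text
t: 9.45
tool_pos: [0.6249, -0.0999, 0.4756]
orientation: [2.121, 2.307, 0.002]
force: [3.4, -7.5, 2.9]
opening: 0.009
gripper_force: 30.0
```

```bash
python3 - <<'E'
from plant import robot
from h import *
s=robot.read_state(); print(s["t"],s["force"],s["opening"],go(s,[.46,-.11,.2])[1])
c=robot.read_camera("scene"); cv2.imwrite("pics/s5.png",c["color"][:,:,::-1])
E
```

```text
9.45 [ 3.36537091 -7.46966635  2.89694202] 0.008977704388376362 [ 0.626  -0.1006  0.3086]
```

View pics/s5.png

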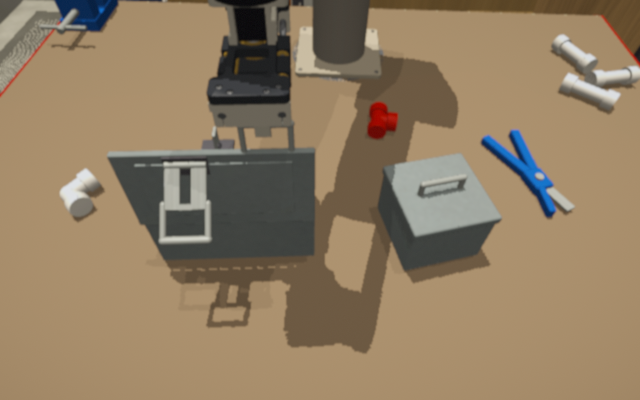

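The lid stands upright with the hasp folded back behind it, around (185,200). I'll let go and retreat straight up.

>>> drive_tool --moves '[30, 0, 0, 0, 0, 0, 0, 30, 0, 0, 0, 0, 0, 0, 30, 0, 0, 0, 0, 0, 0, 30, 0, 0, -15, 0, 0, 0, 30, 0, 0, -25, 0, 0, 0, 30, 0, 0, -25, 0, 0, 0, 30, 0, 0, -25, 0, 0, 0, 30, 0, 0, 0, 0, 0, 0]'

```text
t: 10.3
tool_pos: [0.6238, -0.0984, 0.5682]
orientation: [2.12, 2.309, 0.006]
force: [0.2, 0.1, -0.2]
opening: 0.0301
gripper_force: 0.0
```

>>> drive_tool --moves '[30, 0, -40, 0, 0, 0, 0, 30, 0, -40, 0, 0, 0, 0, 30, 0, -40, 0, 0, 0, 0, 30, 0, -40, 0, 0, 0, 0, 30, 0, 0, 0, 0, 0, 0, 30, 0, 0, 0, 0, 0, 0, 30, 0, 0, 0, 0, 0, 0]'

```text
t: 11.0
tool_pos: [0.4652, -0.1122, 0.5621]
orientation: [2.125, 2.314, 0.001]
force: [1.0, 0.4, 0.3]
opening: 0.0301
gripper_force: 0.0
```

```bash
python3 - <<'E'
from plant import robot
from h import *
s=robot.read_state(); print(s["t"],s["force"],s["tool_pos"])
c=robot.read_camera("scene"); cv2.imwrite("pics/s6.png",c["color"][:,:,::-1]); W=world(c)
B=Ro.from_euler("z",4.7,degrees=True).as_matrix()
def ch(p): return ((np.array(p)-[.566,-.174,0])@B*1000).round(0)
for u,v in((260,180),(260,210),(140,180),(185,237),(175,237),(200,237),(168,200),(180,168)): print(u,v,ch(W[v,u]))
E
```

```text
11.0 [0.99384061 0.3778841  0.33034292] [ 0.46519832 -0.112168    0.562135  ]
260 180 [ 79.  58. 215.]
260 210 [ 82.  52. 152.]
140 180 [ 78. -98. 220.]
185 237 [153. -34. 196.]
175 237 [152. -46. 197.]
200 237 [154. -15. 197.]
168 200 [114. -55. 223.]
180 168 [ 81. -39. 245.]
```

View pics/s6.png

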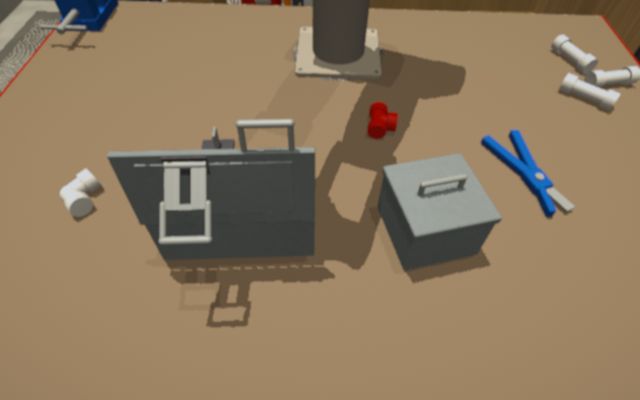

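The lid stands at about 1.5 rad, the hasp is at about 2.15 rad, and the gripper is clear of everything.

```bash
python3 -c "
from plant import robot
print(robot.close_job())"
```

```text
the job is handed in; nothing more can be done
None
```

I swung the hasp back to about 2.15 rad, then raised the lid to about 1.5 rad and let go; the job was handed in at about 11 s with the arm clear, and no verdict was shown.

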